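# Put the deck scraper away in the free slot of the holder

### The job

The flat black-handled deck scraper has dried in its grey drain stand. Take it out and slide it, blade down, into the one empty slot of the white three-slot holder until it stands fully home on the slot floor. Lower it in rather than letting it drop, let go of it, and leave everything else where it is.

Things in the scene. Friction and masses are not known exactly. Their poses are not given: they have to be found in the camera images.
- scraper: the loose flat scraper, 0.18 to 0.35 kg, 130 mm tall in all: an aluminium blade 120 mm wide (its x), 5 mm thick (its y) and 100 mm tall below the handle (its z, up), its lowest 4 mm thinned to 3 mm, under a black flat-sided handle bar 130 mm (x) by 18 mm (y) by 30 mm tall, spanning 100 to 130 mm above the blade's lower edge. Origin: middle of the blade's lower edge. The same turned half round about z. At the start it stands upright in the drain stand
- scraper_handle (a point): centre of the scraper's handle, 115 mm above the lower edge of the blade; axes as the scraper's. Grip here across y (18 mm)
- scraper_edge (a point): middle of the lower edge of the scraper's blade; axes as the scraper's
- stand: fixed grey drain stand, a base 150 mm (x) by 80 mm (y) by 10 mm with upright guides to 55 mm height that hold the scraper's blade on both faces (9 mm gap along y) and at both ends (130 mm along x). The blade stands on the base, 10 mm above the table; lift the scraper by 50 mm or more to clear the guides. Origin: underside centre. It may be on the robot's left or right, with the holder on the other side
- rack: steel base plate of the holder, fixed, 170 mm (x) by 212 mm (y) by 8 mm; origin underside centre. Three equal white plastic blocks, each 150 by 62 mm and 72 mm tall, stand on it side by side along its y at 66 mm spacing, their tops 80 mm above the table. Each has one slot along x, open at the top. Two slots hold other plates, whose tops reach 106 mm above the table; one slot, in any of the three places, is empty
- block_free: the fixed white block with the empty slot; origin centre of its underside (8 mm above the table), x along the slot, y across it, z up. The slot is 130 mm long, 8 mm wide and 60 mm deep, its mouth flared to 18 mm wide over the top 8 mm
- slot_mouth (a point): centre of the empty slot's mouth, level with the top of the block, 80 mm above the table; x along the slot
- slot_floor (a point): centre of the empty slot's floor, 60 mm below the mouth, 20 mm above the table; x along the slot, z up. The scraper is home when its lower edge stands here, its handle then spanning 120 to 150 mm above the table
- comb: bystander in one of the other slots: steel plate 116 mm wide, 5 mm thick, 84 mm tall with five square teeth on top; loose; origin middle of its lower edge
- gauge: bystander in the other slot: aluminium plate 116 mm wide, 5 mm thick, 86 mm tall with a round top; loose; origin middle of its lower edge
- vial: bystander: small glass jar, 32 mm diameter, 70 mm tall, loose, standing between stand and holder; origin underside centre
- jar: bystander: amber jar, 60 mm diameter, 85 mm tall, loose, beyond the stand and holder; origin underside centre
- bottle: bystander: white bottle, 68 mm diameter, 160 mm tall, loose, beyond the stand and holder; origin underside centre
- cup: bystander: white cup, 70 mm diameter, 80 mm tall, loose, beyond the stand and holder; origin underside centre
- wrench: bystander: steel wrench lying on the table to the left, loose
- case: bystander: flat blue case 40 by 80 by 25 mm, loose, lying to the right of the stand and holder; origin underside centre
Things that resemble listed ones, but are neither listed nor needed, are in the scene too. Of the things shaped like the scraper, the aluminium one is meant.

How it is judged:
By the outcome, as a careful person would: the job done as asked, in the order asked, and still so for the second after the job is handed in, with the robot touching nothing.
It also fails if it takes over 48 s, if anything falls off the work surface, if the arm or the gripper's body presses on something with over 40 N, if the wrist force passes 120 N, or if a joint passes its speed limit or range.

### The arm

A 6-joint arm with a two-finger parallel gripper is mounted at the origin on the work surface. World frame = base frame: x ahead of the robot, y to its left, z up, the work surface at z = 0. Lengths are in m, angles in rad, forces in N, time in s.
With the tool pointing down it reaches from about 0.375 to 0.975 m from the base axis. Payload 3.8 kg.
Tool frame: the origin (TCP) lies at the very end of the fingers, on their centre line; the grasp point (between the pads) lies 19 mm behind it (bot.pinch_z is the distance from the TCP to the grasp point, in m); x points along the fingers, y is the direction in which the jaws open and shut, and the axes are right-handed (so a half turn about x gives the same grasp; the last joint's range is limited). The gripper opens to 85 mm and grips with 20 to 120 N. Pads are 22 mm wide; open, the fingers measure 114 mm over their backs; the gripper's body (76 mm by 85 mm) begins 54 mm behind the grasp point. The pads swing forward as they close: fully open they stand 13 mm farther back than shut.
Start: joints at [1.099, 0.264, 1.604, -0, 1.274, -0.037], TCP at [0.284, 0.612, 0.231] pointing down, gripper open.
Joint ranges: [-2.63, 2.63], [-0.94, 2.18], [0.31, 2.57], [-1.31, 4.45], [0, 2.66], [-2.55, 2.55]. Speed limits (rad/s): [2.57, 2.57, 3.14, 3.14, 3.14, 3.14].

### API

Orientations are given as a rotation vector (axis times angle).
In Python, from workcell import monitor, imaging, finish_job, bot gives the robot as it stands.
- The arm moves only by the tool jog_arm, never from a script. Its argument "rows" is a list of rows, each a list of 7 numbers: the shift along the tool's x, y, z in m, then the turn, a rotation vector about the tool's x, y, z in rad, then the opening in per cent of the stroke, from 0 (shut) to 100 (fully open). A call has 1 to 20 rows; each row is the pose to reach, as a shift and turn from the pose measured when the call began, along the tool's axes at that moment; what a row does not reach only later rows make up. A row lasts 1/10 s, in which the tool goes at most 50 mm and 8.59 degrees, less where a joint would pass 70% of its speed; a pose out of reach is approached as far as the arm can. A call with a gripper value outside its range is refused whole. The fingers move at their own pace and stop on an object; "force" is the grip in N (left out, the last holds). Time passes only in rows, so rows that repeat a pose let the fingers close. It gives the time, the measured TCP pose, the force and the opening at its end, in the units of the state.
- monitor.read_state(): the state, without advancing time (a new reading comes with each control period).
- imaging.read_camera(name): name is "scene" or "top" or "wrist"; returns the picture (420x560x3 uint8, blue, green, red); there is no depth.
- imaging.camera_params(name): a dict with "fx", "fy", "cx", "cy" (pixels), "T" (4x4, takes a point from camera to world coordinates); the wrist camera has in their place "T_tool_cam" (4x4, takes a point from camera to tool coordinates, whose origin is the TCP and whose axes are the tool frame's). Camera axes: x right, y down, z forward; pixel columns grow to the right and rows downward; lengths in m; the calibration is good to about 2 mm. A picture is of the moment at which its call begins: read the wrist's pose just before it. camera_params takes no time and is no camera call.
- finish_job(): hands the job in, once; it reports no verdict.
The state is a dict: "time": time; "q": joint angles; "joint_vel": joint speeds; "joint_torque": joint torques, N m; "tool_pos": TCP position; "tcp_rot": TCP orientation; "wrist_force": force on the tool from outside, world axes, zero at the start; "torque": the same for the moment, N m; "width": opening from 0.0 (shut) to 1.0 (fully open).
Only numpy, scipy, OpenCV 4.12 (cv2) and the standard library are available. Lean on these libraries where they do the work, as an engineer would, in place of code of your own. Each camera call takes 0.05 s, during which the arm holds its last target. There are 200 camera calls.

## Working session

There is one attempt and no reset: what is moved stays moved. The work goes in short steps, Python scripts to look and compute and a tool call to move; the robot and the scene stay as the last step left them, time stands still between calls to the robot, and variables do not carry over. Pictures are saved under pics/ and viewed, about 8 in all and at most 12, crops included, and the job is handed in when it is done.

Besides the shell and the picture viewer there is one more tool, called after "Emit:" in YAML: its name, and indented under it one key for each argument. jog_arm: Moves the arm, as the interface text tells. Its arguments: {"type":"object","properties":{"rows":{"type":"array","items":{"type":"array","items":{"type":"number"}}},"force":{"type":"number"}},"required":["rows"]}

```bash
mkdir -p pics; ls
python3 - <<'E'
from workcell import monitor, imaging, bot
import cv2
s=monitor.read_state();print(s)
for n in("scene","top"):
    im=imaging.read_camera(n);cv2.imwrite(f"pics/{n}0.png",im);print(imaging.camera_params(n))
print(imaging.camera_params("wrist"),bot.pinch_z)
E
```

```text
pics
{'time': 0.0, 'q': array([ 1.09909340e+00,  2.64786140e-01,  1.60542492e+00, -4.72311991e-06,
        1.27370253e+00, -3.68951396e-02]), 'joint_vel': array([-1.41819471e-03,  1.36416804e-04, -1.14942180e-05,  5.24985254e-04,
       -2.42395499e-03,  7.48367476e-04]), 'joint_torque': array([ 1.21938028e-04, -5.15097535e+01, -3.67318797e+01, -1.39286576e-04,
        1.25929451e-02,  1.38718255e-05]), 'tool_pos': array([0.28398943, 0.61151546, 0.22991232]), 'tcp_rot': array([ 0.33925903,  1.54434437, -0.34281245]), 'wrist_force': array([ 0.53630363,  0.50273235, -0.08714399]), 'torque': array([-0.0347946 , -0.00576536,  0.01635777]), 'width': 1.000866651967319}
{'fx': 495.83446092388374, 'fy': 495.83446092388374, 'cx': 280.3126459086591, 'cy': 218.47811431049098, 'T': array([[-0.79464704,  0.41650824, -0.44165254,  1.15762359],
       [ 0.60671736,  0.5200301 , -0.60121771,  0.79609525],
       [-0.02073952, -0.74571414, -0.66594316,  0.96069344],
       [ 0.        ,  0.        ,  0.        ,  1.        ]])}
{'fx': 502.98885713099185, 'fy': 502.98885713099185, 'cx': 281.54267173003853, 'cy': 204.3048769514448, 'T': array([[-0.00248002, -0.99838019,  0.0568405 ,  0.50314262],
       [-0.99998467,  0.00219455, -0.00508407,  0.00742173],
       [ 0.0049511 , -0.05685223, -0.99837033,  1.39924082],
       [ 0.        ,  0.        ,  0.        ,  1.        ]])}
{'fx': 299.27781580691567, 'fy': 299.27781580691567, 'cx': 280.52247143467594, 'cy': 207.61933614143769, 'T_tool_cam': array([[-3.89374259e-04, -3.27951544e-01,  9.44694465e-01,
        -1.43203109e-01],
       [ 9.99999923e-01, -1.81748436e-04,  3.49075347e-04,
         1.00588756e-04],
       [ 5.72169428e-05,  9.44694528e-01,  3.27951590e-01,
        -8.53770164e-02],
       [ 0.00000000e+00,  0.00000000e+00,  0.00000000e+00,
         1.00000000e+00]])} 0.0187
```

View pics/scene0.png

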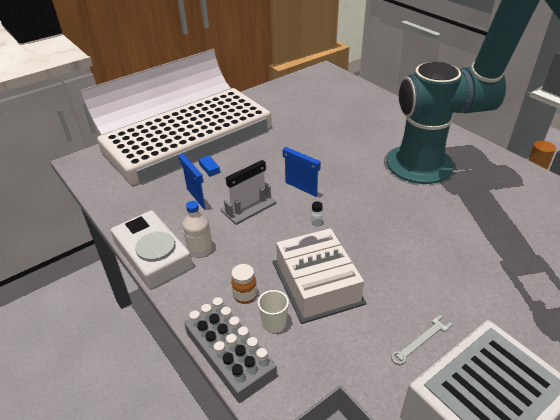

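View pics/top0.png

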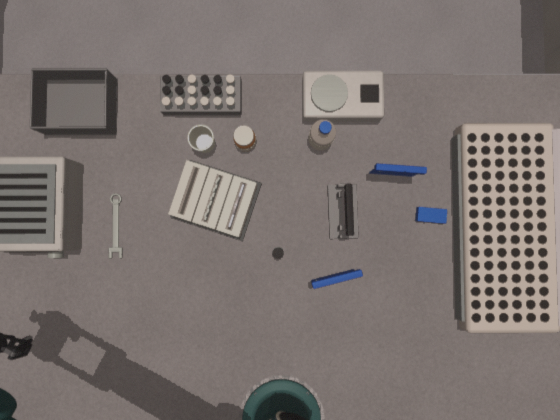

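The scene view shows three scraper-shaped things: blue ones at (192,180) and (301,172), and an aluminium blade with a black handle in the grey stand at (247,190). In the top view the last is at (348,210), and it is the one that fits. The holder is at top (214,199), and I still have to confirm which slot is empty.

Run:
```python
import cv2,numpy as np
t=cv2.imread("pics/top0.png");s=cv2.imread("pics/scene0.png")
a=cv2.resize(t[150:250,160:270],(440,400),interpolation=3)
b=cv2.resize(t[170:250,310:370],(300,400),interpolation=3)
top=np.hstack([a,b])
cv2.imwrite("pics/c1.png",top)
a=cv2.resize(s[225:325,265:370],(420,400),interpolation=3)
b=cv2.resize(s[150:230,210:285],(375,400),interpolation=3)
cv2.imwrite("pics/c2.png",np.hstack([a,b]))
```

```text
(no output)
```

View pics/c1.png

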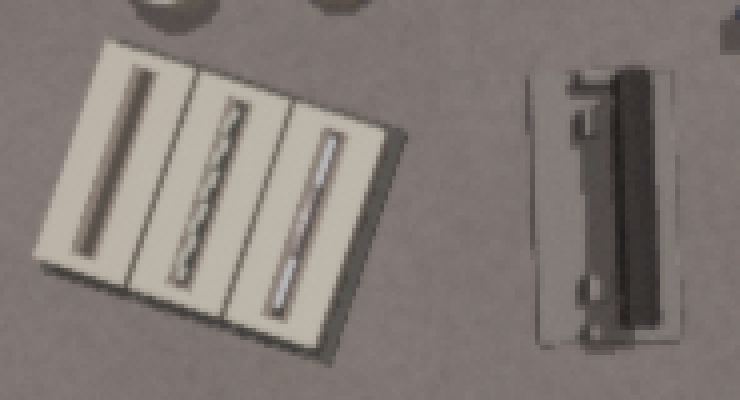

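View pics/c2.png

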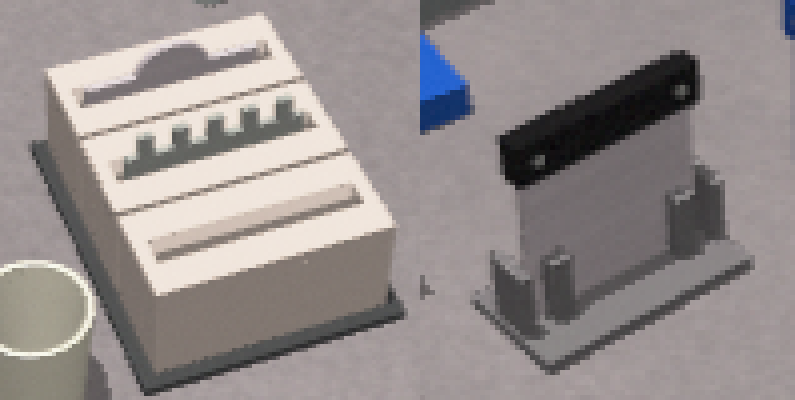

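The comb is in the middle slot and the gauge (round top) is in the right one. The left slot in the top view is empty, with its ends near top px (196,167) and (181.5,213). The scraper handle's top runs from about (348.5,183.5) to (350.5,235).

```bash
cat > h.py <<'E'
import numpy as np, cv2
from scipy.spatial.transform import Rotation as R
from workcell import monitor, imaging
def ray(cam,uv,z,st=None):
    p=imaging.camera_params(cam)
    T=p['T'] if 'T' in p else pose(st)@p['T_tool_cam']
    d=T[:3,:3]@[(uv[0]-p['cx'])/p['fx'],(uv[1]-p['cy'])/p['fy'],1]
    return T[:3,3]+d*(z-T[2,3])/d[2]
def pose(s):
    T=np.eye(4);T[:3,:3]=R.from_rotvec(s['tcp_rot']).as_matrix();T[:3,3]=s['tool_pos'];return T
def down(yaw): # tool x down, tool y at yaw in world
    x=np.array([0,0,-1.]);y=np.array([np.cos(yaw),np.sin(yaw),0]);return np.stack([x,y,np.cross(x,y)],1)
def move(s,pos,yaw):
    T=pose(s);M=T[:3,:3]
    return np.round(M.T@(np.array(pos)-T[:3,3]),4),np.round(R.from_matrix(M.T@down(yaw)).as_rotvec(),4)
def jaw(s): y=pose(s)[:3,1];return np.arctan2(y[1],y[0])
E
python3 - <<'E'
from h import *
def line(n,a,b,z,cam="top"):
    A=ray(cam,a,z);B=ray(cam,b,z);print(n,A.round(4),B.round(4),((A+B)/2).round(4),np.hypot(*(B-A)[:2]).round(4),np.degrees(np.arctan2(*(B-A)[1::-1])).round(2))
o=np.array
f=lambda u,v:(160+u/4-.375,150+v/4-.375)
g=lambda u,v:(310+(u-440)/5-.4,170+v/5-.4)
line("slot",f(145,68),f(86,253),.08)
c=[ray("top",f(*q),.08) for q in[(107,40),(195,66),(128,287),(35,260)]]
print("block ctr",np.mean(c,0),[np.hypot(*(c[i]-c[i-1])[:2]) for i in range(4)])
line("edgeL",c and f(107,40),f(35,260),.08);line("edgeR",f(195,66),f(128,287),.08)
line("handleR",g(650,67),g(660,327),.14);line("handleL",g(620,68),g(626,327),.14)
s=monitor.read_state();print(np.degrees(jaw(s)),s['time'])
# scene check
fs=lambda u,v:(265+u/4-.375,225+v/4-.375);gs=lambda u,v:(210+(u-420)/5-.4,150+v/5-.4)
line("slot sc",fs(152,249),fs(360,192),.08,"scene")
line("handle sc front top",gs(513,160),gs(699,65),.14,"scene")
line("handle sc back top",gs(500,138),gs(682,52),.14,"scene")
E
```

```text
slot [0.6782 0.2263 0.08  ] [0.5563 0.2641 0.08  ] [0.6173 0.2452 0.08  ] 0.1276 162.79
block ctr [0.61553683 0.24465019 0.08      ] [np.float64(0.15214773362212938), np.float64(0.0606302303700419), np.float64(0.15174600158222692), np.float64(0.06357482436473424)]
edgeL [0.6969 0.2515 0.08  ] [0.5518 0.2974 0.08  ] [0.6243 0.2744 0.08  ] 0.1521 162.43
edgeR [0.6795 0.1934 0.08  ] [0.534  0.2364 0.08  ] [0.6067 0.2149 0.08  ] 0.1517 163.54
handleR [ 0.6281 -0.1753  0.14  ] [ 0.4976 -0.179   0.14  ] [ 0.5628 -0.1772  0.14  ] 0.1306 -178.4
handleL [ 0.6277 -0.1602  0.14  ] [ 0.4976 -0.162   0.14  ] [ 0.5626 -0.1611  0.14  ] 0.1301 -179.23
65.08534237302153 0.1
slot sc [0.6771 0.2215 0.08  ] [0.553  0.2639 0.08  ] [0.615  0.2427 0.08  ] 0.1312 161.15
handle sc front top [ 0.6326 -0.1533  0.14  ] [ 0.5015 -0.1613  0.14  ] [ 0.5671 -0.1573  0.14  ] 0.1314 -176.51
handle sc back top [ 0.6274 -0.1745  0.14  ] [ 0.5016 -0.1778  0.14  ] [ 0.5645 -0.1761  0.14  ] 0.1259 -178.52
```

Run:
```python
from h import *
s=monitor.read_state();print(move(s,[.563,-.168,.24],np.radians(91.3)))
```

```text
(array([-0.0088, -0.5895,  0.5814]), array([-0.4575, -0.0006,  0.002 ]))
```

Emit:
jog_arm:
  rows:
    - [-0.009,-0.59,0.581,-0.457,0,0.002,100]
    - [-0.009,-0.59,0.581,-0.457,0,0.002,100]
    - [-0.009,-0.59,0.581,-0.457,0,0.002,100]
    - [-0.009,-0.59,0.581,-0.457,0,0.002,100]
    - [-0.009,-0.59,0.581,-0.457,0,0.002,100]
    - [-0.009,-0.59,0.581,-0.457,0,0.002,100]
    - [-0.009,-0.59,0.581,-0.457,0,0.002,100]
    - [-0.009,-0.59,0.581,-0.457,0,0.002,100]
    - [-0.009,-0.59,0.581,-0.457,0,0.002,100]
    - [-0.009,-0.59,0.581,-0.457,0,0.002,100]
    - [-0.009,-0.59,0.581,-0.457,0,0.002,100]
    - [-0.009,-0.59,0.581,-0.457,0,0.002,100]
    - [-0.009,-0.59,0.581,-0.457,0,0.002,100]
    - [-0.009,-0.59,0.581,-0.457,0,0.002,100]
    - [-0.009,-0.59,0.581,-0.457,0,0.002,100]
    - [-0.009,-0.59,0.581,-0.457,0,0.002,100]
    - [-0.009,-0.59,0.581,-0.457,0,0.002,100]
    - [-0.009,-0.59,0.581,-0.457,0,0.002,100]
    - [-0.009,-0.59,0.581,-0.457,0,0.002,100]
    - [-0.009,-0.59,0.581,-0.457,0,0.002,100]

```text
time: 2.1
tool_pos: [0.5618, -0.1672, 0.2397]
tcp_rot: [-0.017, 1.572, 0.019]
wrist_force: [0.2, -0.3, 0.3]
width: 1.001
```

Run:
```python
from h import *
s=monitor.read_state();im=imaging.read_camera("wrist")
cv2.imwrite("pics/w1.png",im);np.savez("w1.npz",tool_pos=s['tool_pos'],tcp_rot=s['tcp_rot'])
print(s['time'],s['tool_pos'],np.degrees(jaw(s)),s['joint_vel'].round(3),s['q'])
```

```text
2.1 [ 0.56184973 -0.16718885  0.23970772] 91.30446119197164 [ 0.014 -0.011  0.002 -0.001 -0.004 -0.002] [-3.31936270e-01  9.30716548e-02  1.78794651e+00  3.91804905e-04
  1.26249234e+00 -1.92561984e+00]
```

View pics/w1.png

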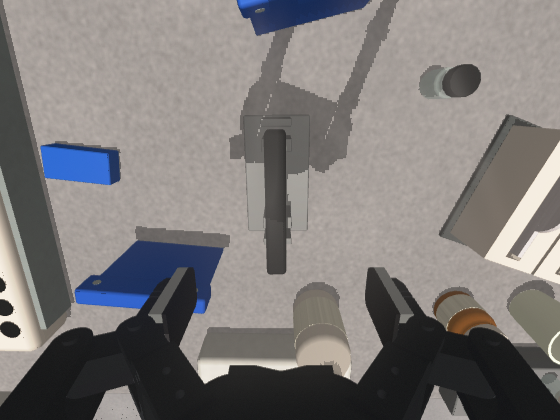

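The wrist view shows the handle as the dark bar from (275,129) to (277,273), between the open fingers at (180,290) and (378,290). The stand plate is around (277,172).

Run:
```python
from h import *
s=np.load("w1.npz")
im=cv2.imread("pics/w1.png");g=cv2.cvtColor(im,6)
cv2.imwrite("pics/w1c.png",cv2.resize(im[110:290,240:320],(356,600) and None,fx=3.3,fy=3.3,interpolation=3))
for r in range(140,272,12):
    row=g[r,250:305].astype(int); c=np.where(row<75)[0]; print(r,c.min()+250 if len(c) else 0,c.max()+250 if len(c) else 0, row[5:45:3])
for uv in[(275,128),(277,273),(275.5,150),(276.7,260)]: print(uv,ray("wrist",uv,.14,s).round(4))
```

```text
140 264 285 [105 105  98  70  70  69  69  68  63  58  47 102  90 101]
152 264 285 [105 106 104  70  70  71  70  69  63  59  47 100 100 101]
164 265 285 [159 159 157  85  72  73  72  72  65  60  48 101 101 101]
176 277 285 [160 158 157 106  76  76  75  76  69  62  51 163 164 165]
188 277 285 [159 158 157 154  78  78  78  76  69  62  53 162 163 163]
200 277 285 [159 158 157 157  80  81  79  75  69  63  55 160 161 161]
212 276 285 [157 156 156  94  77  77  76  73  68  62  55  77 157 159]
224 281 285 [157 156 156 159  77  81  79  79  76  73  57 158  91 157]
236 266 286 [169 164 163  91  72  76  76  74  72  73  58  76 165 169]
248 267 285 [161 160 165 165  70  72  72  71  71  69  57 167 164 159]
260 267 285 [166 161 160 163  67  69  69  69  68  67  56 163 161 163]
(275, 128) [ 0.4946 -0.1725  0.14  ]
(277, 273) [ 0.6251 -0.1684  0.14  ]
(275.5, 150) [ 0.5118 -0.1718  0.14  ]
(276.7, 260) [ 0.6115 -0.169   0.14  ]
```

View pics/w1c.png

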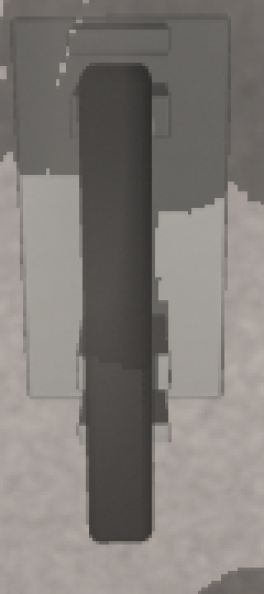

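Run:
```python
from h import *
s=monitor.read_state();print(move(s,[.561,-.170,.14],np.radians(91.5)),move(s,[.561,-.170,.106],np.radians(91.5)))
```

```text
(array([ 0.0999, -0.0031, -0.0009]), array([-0.0028, -0.0013, -0.0008])) (array([ 0.1339, -0.0031, -0.0008]), array([-0.0028, -0.0013, -0.0008]))
```

Emit:
jog_arm:
  rows:
    - [0.03,-0.003,-0.001,-0.003,-0.001,-0.001,100]
    - [0.06,-0.003,-0.001,-0.003,-0.001,-0.001,100]
    - [0.09,-0.003,-0.001,-0.003,-0.001,-0.001,100]
    - [0.11,-0.003,-0.001,-0.003,-0.001,-0.001,100]
    - [0.125,-0.003,-0.001,-0.003,-0.001,-0.001,100]
    - [0.134,-0.003,-0.001,-0.003,-0.001,-0.001,100]
    - [0.134,-0.003,-0.001,-0.003,-0.001,-0.001,60]
    - [0.134,-0.003,-0.001,-0.003,-0.001,-0.001,35]
    - [0.134,-0.003,-0.001,-0.003,-0.001,-0.001,25]
    - [0.134,-0.003,-0.001,-0.003,-0.001,-0.001,15]
    - [0.134,-0.003,-0.001,-0.003,-0.001,-0.001,5]
    - [0.134,-0.003,-0.001,-0.003,-0.001,-0.001,0]
    - [0.134,-0.003,-0.001,-0.003,-0.001,-0.001,0]
    - [0.134,-0.003,-0.001,-0.003,-0.001,-0.001,0]
    - [0.134,-0.003,-0.001,-0.003,-0.001,-0.001,0]
    - [0.134,-0.003,-0.001,-0.003,-0.001,-0.001,0]
    - [0.134,-0.003,-0.001,-0.003,-0.001,-0.001,0]
  force: 50

```text
time: 3.85
tool_pos: [0.5618, -0.1704, 0.1072]
tcp_rot: [-0.022, 1.569, 0.02]
wrist_force: [0.1, -0.0, 6.6]
width: 0.202
```

Emit:
jog_arm:
  rows:
    - [-0.005,0,0,0,0,0,0]
    - [-0.015,0,0,0,0,0,0]
    - [-0.03,0,0,0,0,0,0]
    - [-0.05,0,0,0,0,0,0]
    - [-0.08,0,0,0,0,0,0]
    - [-0.11,0,0,0,0,0,0]
    - [-0.14,0,0,0,0,0,0]
    - [-0.16,0,0,0,0,0,0]
    - [-0.17,0,0,0,0,0,0]
    - [-0.17,0,0,0,0,0,0]
    - [-0.17,0,0,0,0,0,0]

```text
time: 4.95
tool_pos: [0.5609, -0.1699, 0.2762]
tcp_rot: [-0.021, 1.57, 0.02]
wrist_force: [-0.4, -0.0, -3.7]
width: 0.205
```

Run:
```python
from h import *
s=monitor.read_state();print(s['tool_pos'],s['wrist_force'],s['torque'],np.degrees(jaw(s)),move(s,[.616,.2445,.277],np.radians(72.8)))
im=imaging.read_camera("scene");cv2.imwrite("pics/s2.png",im)
```

```text
[ 0.56088023 -0.1699437   0.27624687] [-0.3618372  -0.04512976 -3.67933404] [-0.01089784  0.03093234  0.0272736 ] 91.51288770803079 (array([-0.001 ,  0.4128,  0.066 ]), array([0.3266, 0.0006, 0.0007]))
```

Emit:
jog_arm:
  rows:
    - [0,0.03,0.005,0.03,0,0,0]
    - [0,0.07,0.011,0.07,0,0,0]
    - [0,0.11,0.018,0.11,0,0,0]
    - [0,0.15,0.024,0.14,0,0,0]
    - [0,0.19,0.03,0.17,0,0,0]
    - [0,0.23,0.037,0.2,0,0,0]
    - [0,0.27,0.043,0.23,0,0,0]
    - [0,0.31,0.05,0.26,0,0,0]
    - [0,0.35,0.056,0.29,0,0,0]
    - [0,0.38,0.061,0.31,0,0,0]
    - [0,0.4,0.064,0.32,0,0,0]
    - [0,0.413,0.066,0.327,0,0,0]
    - [0,0.413,0.066,0.327,0,0,0]
    - [0,0.413,0.066,0.327,0,0,0]
    - [0,0.413,0.066,0.327,0,0,0]

```text
time: 6.5
tool_pos: [0.6155, 0.2434, 0.275]
tcp_rot: [0.236, 1.559, -0.238]
wrist_force: [-0.9, 0.2, -3.0]
width: 0.202
```

Run:
```python
from h import *
s=monitor.read_state();im=imaging.read_camera("wrist");sc=imaging.read_camera("scene")
cv2.imwrite("pics/w2.png",im);cv2.imwrite("pics/s3.png",sc);np.savez("w2.npz",tool_pos=s['tool_pos'],tcp_rot=s['tcp_rot'])
print(s['time'],s['tool_pos'],np.degrees(jaw(s)),s['width'])
a=cv2.resize(im[30:330,180:380],None,fx=2,fy=2,interpolation=3)
b=cv2.resize(sc[130:330,220:420],None,fx=2,fy=3,interpolation=3)
cv2.imwrite("pics/m2.png",np.hstack([a,b]))
```

```text
6.5 [0.61552483 0.24341673 0.27495492] 72.71735188993405 0.20209769941814795
```

View pics/m2.png

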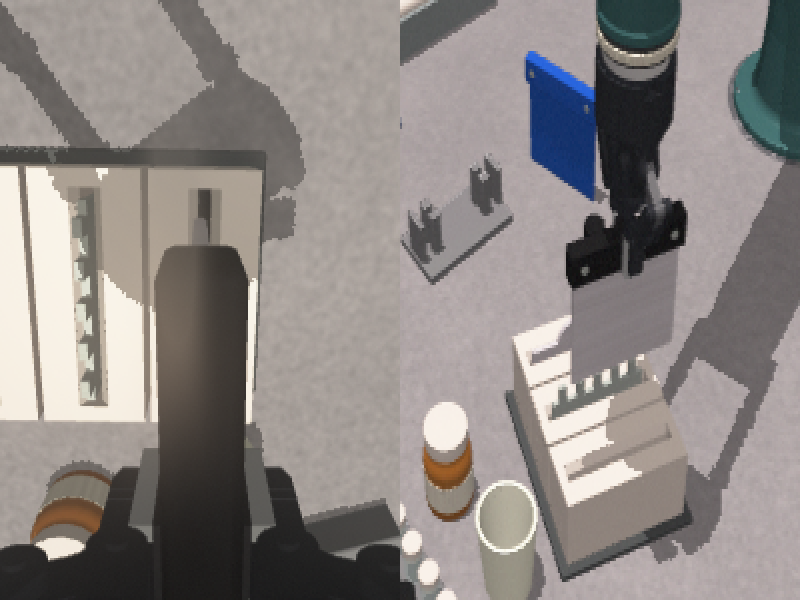

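The left half (wrist) shows the empty slot's end at crop (205,190), the block edges at about (147 to 262, 170), and the handle centred at 201. The right half (scene) shows the scraper upright above the empty slot.

```bash
python3 - <<'E'
from h import *
s=np.load("w2.npz");T=pose(s);Ti=np.linalg.inv(T)
im=cv2.imread("pics/w2.png");g=cv2.cvtColor(im,6).astype(int)
for r in (116,120,126,132,138,144,148,152): print(r,g[r,250:316:1][20:48])
f=lambda u,v:(180+u/2-.25,30+v/2-.25)
def tl(n,uv,z):
    P=ray("wrist",uv,z,s);print(n,np.round(P,4),"tool",(Ti@np.r_[P,1])[:3].round(4))
tl("slot end",f(205,189),.08)
tl("comb slot far",f(85,188),.08);tl("comb slot near",f(93,405),.08)
tl("seamL top",f(145,168),.08);tl("seamL bot",f(151,421),.08)
tl("seam2 top",f(21,168),.08);tl("seam2 bot",f(41,420),.08)
tl("right top",f(265,168),.08);tl("right bot",f(252,421),.08)
zh=s['tool_pos'][2]+.0187+.015
tl("hl",f(157,285),zh);tl("hr",f(246,285),zh);tl("hend",f(201,247),zh)
tl("hl2",f(159,430),zh);tl("hr2",f(244,430),zh)
E
python3 - <<'E'
import cv2
im=cv2.imread("pics/w2.png");cv2.imwrite("pics/w2z.png",cv2.resize(im[100:200,240:320],None,fx=6,fy=6,interpolation=cv2.INTER_NEAREST))
E
```

```text
116 [159 158 159 158 158 159 159 160 160 161 162 161 162 162 163 163 163 162
 162 164 164 164 163 164 164 164 164 165]
120 [159 158 159 159 159 159 159 159 159 160 160 160 162 162 162 163 164 163
 163 163 164 164 163 163 164 164 164 164]
126 [159 159 160 159 143 137 137 137 131  81  71  68  66  62  61 103 126 127
 127 127 136 163 164 163 164 164 164 163]
132 [159 159 160 160 143 137 137 138 131  78  72  68  65  63  62  91 127 127
 127 127 144 163 163 164 162 163 163 163]
138 [160 160 160 159 143 138 139 138 128  83  79  76  67  66  62  97 127 127
 126 127 144 163 163 163 164 163 163 163]
144 [160 160 160 160 140 140 130 119 117 116 115 114 113 110  65 112 127 127
 127 127 154 162 162 163 162 162 163 164]
148 [160 160 160 161 141 141 125 119 118 116 115 114 113 112  75 117 128 128
 127 128 153 162 163 162 162 162 162 163]
152 [140 139 138 139 124 125 111 110 107 105 103 101  99  98 107 104 109 109
 107 108 133 134 133 132 163 163 163 163]
slot end [0.5546 0.2644 0.08  ] tool [ 0.195   0.0022 -0.0642]
comb slot far [0.5347 0.2021 0.08  ] tool [ 0.1951 -0.0632 -0.0647]
comb slot near [0.6567 0.1606 0.08  ] tool [ 0.195  -0.0665  0.0642]
seamL top [0.5345 0.2367 0.08  ] tool [ 0.1951 -0.0302 -0.0751]
seamL bot [0.6776 0.1912 0.08  ] tool [ 0.1949 -0.0311  0.075 ]
seam2 top [0.5147 0.1728 0.08  ] tool [ 0.1952 -0.0971 -0.0751]
seam2 bot [0.6567 0.1262 0.08  ] tool [ 0.195  -0.0994  0.0743]
right top [0.5538 0.2985 0.08  ] tool [ 0.195   0.0345 -0.0751]
right bot [0.6962 0.2512 0.08  ] tool [0.1948 0.0317 0.0749]
hl [0.5547 0.254  0.3087] tool [-0.0336 -0.008  -0.0613]
hr [0.5596 0.2698 0.3087] tool [-0.0336  0.0085 -0.0613]
hend [0.5504 0.2639 0.3087] tool [-0.0336  0.0001 -0.0683]
hl2 [0.5831 0.2448 0.3087] tool [-0.0337 -0.0084 -0.0314]
hr2 [0.5882 0.2612 0.3087] tool [-0.0337  0.0088 -0.0314]
```

View pics/w2z.png

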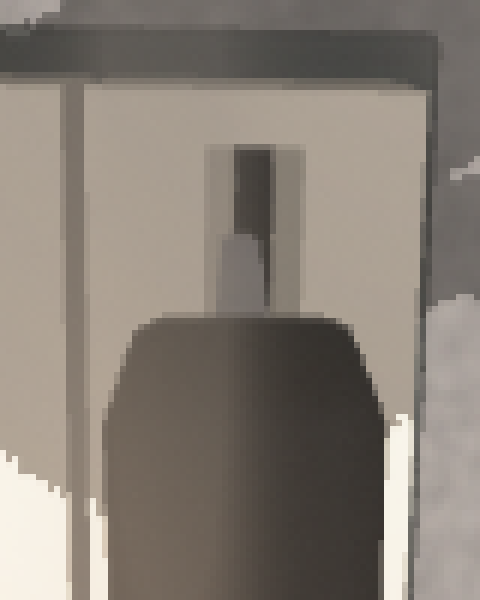

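Run:
```python
from h import *
s=np.load("w2.npz");T=pose(s);Ti=np.linalg.inv(T)
zb=T[2,3]+.0187-.115
for uv in[(279.8,138.5),(276,141),(283.3,141)]:
    print((Ti@np.r_[ray("wrist",uv,zb,s),1])[:3].round(4))
print(T[:3,0].round(4))
p=T[:3,3]+T[:3,1]*.0016+T[:3,2]*.001; p[2]=.16
s=monitor.read_state();print(move(s,p,np.radians(72.1)),p)
```

```text
[ 0.0964 -0.0003 -0.0596]
[ 0.0964 -0.0033 -0.0576]
[ 0.0964  0.0025 -0.0576]
[-0.0015 -0.0011 -1.    ]
(array([0.1154, 0.0015, 0.0009]), array([ 0.0105, -0.0005,  0.0008])) [0.61695501 0.2446474  0.16      ]
```

Emit:
jog_arm:
  rows:
    - [0.02,0.0015,0.0005,0.01,0,0.001,0]
    - [0.04,0.0015,0.0005,0.01,0,0.001,0]
    - [0.06,0.0015,0.0005,0.01,0,0.001,0]
    - [0.075,0.0015,0.0005,0.01,0,0.001,0]
    - [0.083,0.0015,0.0005,0.01,0,0.001,0]
    - [0.088,0.0015,0.0005,0.01,0,0.001,0]
    - [0.092,0.0015,0.0005,0.01,0,0.001,0]
    - [0.096,0.0015,0.0005,0.01,0,0.001,0]
    - [0.1,0.0015,0.0005,0.01,0,0.001,0]
    - [0.104,0.0015,0.0005,0.01,0,0.001,0]
    - [0.108,0.0015,0.0005,0.01,0,0.001,0]
    - [0.112,0.0015,0.0005,0.01,0,0.001,0]
    - [0.115,0.0015,0.0005,0.01,0,0.001,0]
    - [0.115,0.0015,0.0005,0.01,0,0.001,0]

```text
time: 8.0
tool_pos: [0.6161, 0.2445, 0.1596]
tcp_rot: [0.245, 1.558, -0.245]
wrist_force: [-1.0, 0.4, -2.5]
width: 0.204
```

Run:
```python
from h import *
s=monitor.read_state();print(s['time'],s['tool_pos'],np.degrees(jaw(s)),s['wrist_force'],s['torque'],s['width'])
sc=imaging.read_camera("scene");w=imaging.read_camera("wrist")
cv2.imwrite("pics/m3.png",np.hstack([cv2.resize(w[60:260,200:360],None,fx=2.5,fy=2.5,interpolation=3),cv2.resize(sc[200:325,265:365],None,fx=4,fy=4,interpolation=3)]))
```

```text
8.0 [0.61611566 0.24454804 0.15960439] 72.1253572982347 [-1.00813759  0.36199857 -2.54914902] [-0.02546033  0.04102897 -0.06418112] 0.2043708261480181
```

View pics/m3.png

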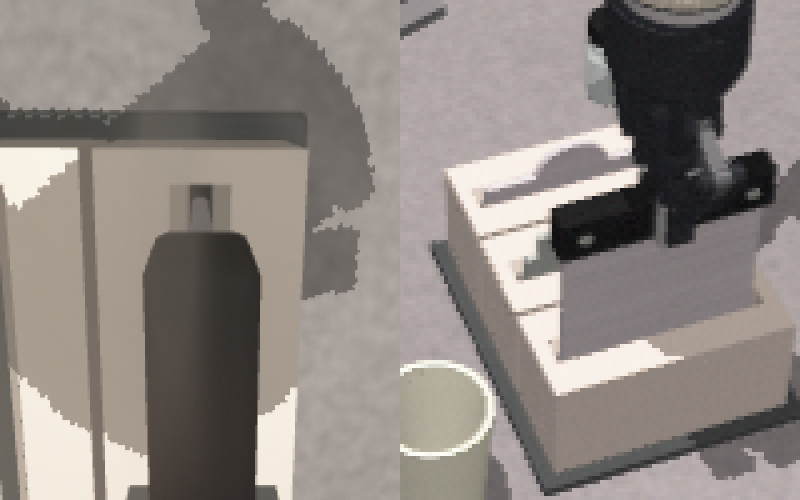

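The blade is in the slot mouth (wrist crop (200,210), with a gap visible on both sides) and there is no contact force. I'll lower it further.

Emit:
jog_arm:
  rows:
    - [0.004,0,0,0,0,0,0]
    - [0.008,0,0,0,0,0,0]
    - [0.012,0,0,0,0,0,0]
    - [0.016,0,0,0,0,0,0]
    - [0.02,0,0,0,0,0,0]
    - [0.024,0,0,0,0,0,0]
    - [0.028,0,0,0,0,0,0]
    - [0.031,0,0,0,0,0,0]
    - [0.034,0,0,0,0,0,0]
    - [0.037,0,0,0,0,0,0]
    - [0.039,0,0,0,0,0,0]
    - [0.039,0,0,0,0,0,0]

```text
time: 9.3
tool_pos: [0.6162, 0.2446, 0.1209]
tcp_rot: [0.245, 1.558, -0.245]
wrist_force: [0.1, 0.1, -3.4]
width: 0.202
```

Emit:
jog_arm:
  rows:
    - [0.001,0,0,0,0,0,0]
    - [0.002,0,0,0,0,0,0]
    - [0.003,0,0,0,0,0,0]
    - [0.0035,0,0,0,0,0,0]
    - [0.004,0,0,0,0,0,0]
    - [0.004,0,0,0,0,0,0]

```text
time: 9.9
tool_pos: [0.6163, 0.2447, 0.1173]
tcp_rot: [0.245, 1.558, -0.245]
wrist_force: [-2.2, -0.1, -0.3]
width: 0.206
```

Emit:
jog_arm:
  rows:
    - [0.0005,0,0,0,0,0,0]
    - [0.001,0,0,0,0,0,0]
    - [0.0015,0,0,0,0,0,0]
    - [0.0015,0,0,0,0,0,0]

```text
time: 10.3
tool_pos: [0.6163, 0.2448, 0.1172]
tcp_rot: [0.245, 1.558, -0.245]
wrist_force: [-3.7, -0.7, 6.3]
width: 0.203
```

The floor contact came at TCP z 0.117, exactly as predicted. Next I release with a modest opening and retreat.

Emit:
jog_arm:
  rows:
    - [0,0,0,0,0,0,25]
    - [0,0,0,0,0,0,35]
    - [0,0,0,0,0,0,50]
    - [0,0,0,0,0,0,50]
    - [0,0,0,0,0,0,50]
    - [-0.01,0,0,0,0,0,50]
    - [-0.03,0,0,0,0,0,50]
    - [-0.06,0,0,0,0,0,50]
    - [-0.1,0,0,0,0,0,50]
    - [-0.14,0,0,0,0,0,50]
    - [-0.16,0,0,0,0,0,50]
    - [-0.16,0,0,0,0,0,50]
    - [-0.16,0,0,0,0,0,50]

```text
time: 11.6
tool_pos: [0.6166, 0.2448, 0.2779]
tcp_rot: [0.245, 1.557, -0.244]
wrist_force: [-0.6, 0.6, -0.8]
width: 0.505
```

Run:
```python
from h import *
s=monitor.read_state();print(s['time'],s['tool_pos'],s['wrist_force'],s['width'])
sc=imaging.read_camera("scene");w=imaging.read_camera("wrist")
cv2.imwrite("pics/m4.png",np.hstack([cv2.resize(w[30:330,180:380],None,fx=2,fy=2,interpolation=3),cv2.resize(sc[200:350,265:365],None,fx=4,fy=4,interpolation=3)]))
```

```text
11.6 [0.61656945 0.2448007  0.27790286] [-0.64974856  0.60569675 -0.82831787] 0.5045187087185772
```

View pics/m4.png

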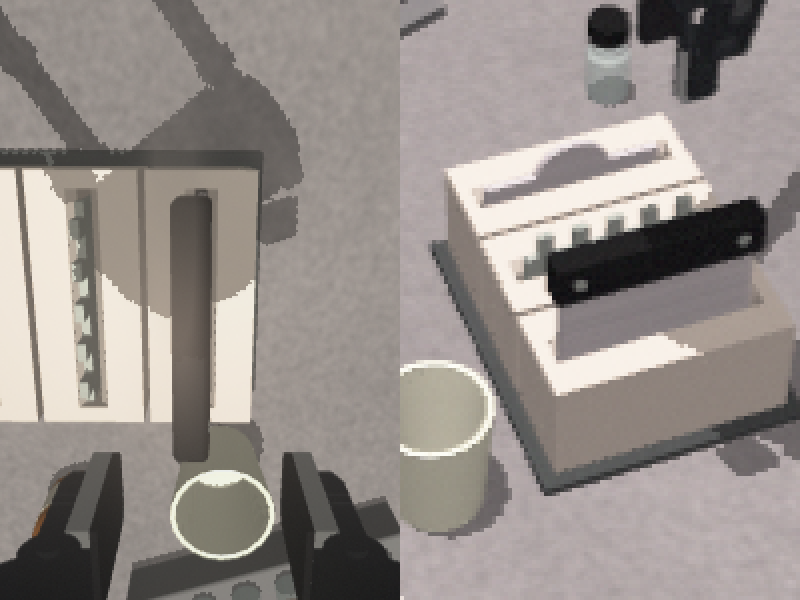

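Run:
```python
from h import *
s=monitor.read_state();Ti=np.linalg.inv(pose(s))
f=lambda u,v:(180+u/2-.25,30+v/2-.25)
for n,uv,z in[("hL",f(171,300),.15),("hR",f(211,300),.15),("end",f(191,195),.15),("end2",f(191,461),.15),("seamT",f(141,168),.08),("seamB",f(150,421),.08),("RT",f(262,168),.08),("RB",f(251,421),.08)]:
    print(n,(Ti@np.r_[ray("wrist",uv,z,s),1])[:3].round(4))
```

```text
hL [ 0.1253 -0.0138 -0.0193]
hR [ 0.1253  0.0046 -0.0193]
end [ 0.1254 -0.0043 -0.066 ]
end2 [ 0.125 -0.005  0.064]
seamT [ 0.1955 -0.0324 -0.0751]
seamB [ 0.195  -0.0317  0.075 ]
RT [ 0.1954  0.033  -0.0751]
RB [0.1949 0.031  0.075 ]
```

The handle spans 130 mm when projected at z = 0.150, so the scraper is fully home. It leans about 2–3°, which the slot's own play allows.

Run:
```python
from workcell import finish_job
print(finish_job())
```

```text
the job is handed in; nothing more can be done
None
```

The aluminium scraper is out of the drain stand and standing in the empty slot of the white holder, the one next to the comb. I lowered it until it touched the floor, let go and moved the arm clear, then handed the job in at about 12 s of the 48 s allowed.

- **Fully home:** the blade met the floor at TCP z 0.117 m, which puts its lower edge at the expected 20 mm. Contact force at that point was about 6 N. In the last wrist picture the handle measures 130 mm long when projected at z = 150 mm, which fits the scraper being fully home.
- **Lean:** after release it leans about 2–3° towards the comb. The slot's play allows about 3°, so I left it.
- **Other things:** the comb, gauge, vial and cup looked undisturbed in the last picture. I did not check every other bystander again.

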